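# Hold a swinging battery carrier still over the inspection reader

## Task

Lift the hanging battery carrier by its black handle out of its dock and carry it to the inspection reader; the tray springs out from under the keeper bar and goes on swinging, so damp the swing by moving the handle. Then hold the tray level and still, its pivot centred over the round glass window and its underside about 50 mm above the glass, for a reading of at least 5 seconds, and finish while still holding it there. Once out of the dock the carrier must touch nothing but the gripper, and the other things on the desk stay where they are.

Things in the scene. Friction and masses are not known exactly. Their poses are not given: they have to be found in the camera images.
- yoke: Loose yoke of the hanging carrier, 220 g: two upright aluminium plates (6 mm thick, 30 wide, 95 high, centres 66 apart along x) on feet 60 long (y), joined at the top by a black handle bar. Origin: midway between the undersides of the feet; z up; x = hinge axis of the tray. Parked in the dock at the start: lift straight up.
- handle (a point): Centre of the yoke's black handle bar, 110 mm above the yoke's origin, axes as the yoke's. Bar 88 mm long along x, 22 mm thick along y, 30 mm high. Grip it from above, fingers closing along y.
- tray: Aluminium tray with a fixed blue battery pack (33 mm dia, 214 long, black foam sleeve at the -y end), hinged freely in the yoke. Origin: on the pivot at mid length, 30 mm above the yoke's origin; x the hinge, y along the tray, z up when level. 310 long over the tongues, 42 wide. It swings in its y-z plane and hangs level at rest; stops at 0.9 rad. 0.56 kg nominal (+-10 %).
- underside (a point): Middle of the tray's underside, 24 mm below its pivot, axes as the tray's. Swing data: period 1.9 s, equivalent pendulum length 0.91 m, centre of mass 9 mm below the pivot; the swing dies out by itself only in minutes. Moving the pivot sets it swinging: accelerating towards the tray's +y dips the +y end.
- tongue (a point): Tip of the tongue (30 mm wide, 5 thick) on the tray's +y end, 155 mm from the pivot. At the start it is tucked some 4 mm under the dock's keeper bar, the tray tilted about 0.25 rad, +y end down. When the yoke has been lifted some 30 mm the tongue slips off the bar and the tray swings by 0.3 to 0.4 rad.
- dock: Fixed grey-painted metal parking dock: base plate 120 x 240 x 12 mm, two ledges 90 mm high under the yoke's feet (x +-35 mm, y within +-37 mm) with 6 mm lips. Origin on the desk below the parked yoke's origin; axes as the parked yoke's.
- keeper (a point): Middle of the dock's keeper bar, a fixed steel bar 10 mm in diameter, 70 mm long along the dock's x, 148 mm from the dock's origin along its y and 90 mm above the desk.
- reader: Fixed optical inspection reader: a low grey box 130 x 130 x 42 mm with a dark steel ring (72 mm dia, up to 47 mm) round a glass window 60 mm across on its top. Origin: centre of its underside.
- window (a point): Centre of the reader's round glass window, on its upper surface, 48 mm above the desk; z up.
- earbud_case: Bystander: grey rounded case 46 x 62 x 24 mm, origin under its centre.
- paper_roll: Bystander: rolled papers lying along y, 52 mm diameter, 240 mm long, origin under its centre.
- tape_roll: Bystander: black roll of tape lying flat, 90 mm outside diameter, 24 mm high, origin under its centre.
- screwdriver: Bystander: screwdriver lying on the desk, some 200 mm long and 30 mm high.
- flux_jar: Bystander: small closed jar, 56 mm diameter, 60 mm high, origin under its centre.
- mug: Bystander: white mug, 80 mm diameter, 90 mm high, origin under its centre.
- spare_cell: Bystander: blue battery cell standing upright, 33 mm diameter, 70 mm high, origin under its centre.

How it is judged (in metres and radians):
On the way, in this order (a step that is already met when the one before it is completed fails the run):
1. The carrier is lifted out of the dock and the tray hangs free (z of yoke in the frame of dock above 0.14 m and contact force between tray and anything else below 0.2 N), for 0.2 s.
2. The tray is held level and still, close over the window, for a 4 s reading (horizontal distance between tray and window below 0.03 m and z of tray in the frame of window between 0.045 and 0.105 m and angle between tray's own z axis and vertical below 0.08 rad and angular speed of tray below 0.3 rad/s and linear speed of yoke below 0.06 m/s and contact force between tray and anything else below 0.3 N and contact force between yoke and dock below 0.3 N and contact force between yoke and reader below 0.3 N), for 4 s.
At the end, for the whole second after the job is handed in: Held by the handle and touching nothing else: tray pivot within 30 mm (horizontally) of the window's centre and 45 to 105 mm above the glass (underside 21 to 81 mm above it), tray within 0.08 rad of level, turning slower than 0.3 rad/s, yoke slower than 0.06 m/s (all of step 2); the arm keeps its last pose, push and grip.
It fails at once if Away from the dock or above it, the tray touches something (more than 0.5 N) ((horizontal distance between tray and dock above 0.2 m or z of yoke in the frame of dock above 0.16 m) and contact force between tray and anything else above 0.5 N).
It fails at once if The carrier strikes the reader (more than 2 N) (contact force between yoke and reader above 2 N).
It fails at once if A bystander is moved by more than 30 mm (distance of any of earbud_case, paper_roll, tape_roll, screwdriver, flux_jar, mug, spare_cell from where it was at the start of the episode above 0.03 m).
It also fails if it takes over 58 s, if anything falls off the work surface, if the arm or the gripper's body presses on something with over 40 N, if the wrist force passes 120 N, or if a joint passes its speed limit or range.

## Robot

A 6-joint arm with a two-finger parallel gripper is mounted at the origin on the work surface. World frame = base frame: x ahead of the robot, y to its left, z up, the work surface at z = 0. Lengths are in mm, angles in rad, forces in N, time in s.
With the tool pointing down it reaches from about 325 to 925 mm from the base axis. Payload 3.1 kg.
Tool frame: the origin (TCP) lies on the mounting face of the last link; the fingertips stand manip.tips_ahead ahead of it and the grasp point (between the pads) lies 155 mm ahead of it (manip.tips_ahead is the distance from the TCP to the fingertips, in mm); z points along the fingers, y is the line along which they close (so a half turn about z gives the same grasp; the last joint's range is limited). The gripper opens to 85 mm and grips with 20 to 120 N. Pads are 22 mm wide; open, the fingers measure 114 mm over their backs; the gripper's body (76 mm by 85 mm) begins 54 mm behind the grasp point. The pads swing forward as they close: fully open they stand 13 mm farther back than shut.
Start: joints at [1.004, 0.217, 1.613, -0, 1.311, -0.112], TCP at [274.537, 561.49, 404.7] pointing down, gripper open.
Joint ranges: [-2.75, 2.75], [-0.78, 2.1], [0.31, 2.55], [-1.13, 4.27], [0.13, 2.63], [-2.58, 2.58]. Speed limits (rad/s): [2.79, 2.79, 3.14, 3.14, 3.14, 3.14].

## Interface

Orientations are given as a rotation vector (axis times angle).
In Python, from cell import manip, camera gives the robot as it stands.
- The arm moves only by the tool apply_moves, never from a script. Its argument "plan" is text: rows parted by semicolons, each of 6 numbers parted by spaces: the shift along the tool's x, y, z each as a share of 0.5 m, from -1 to 1, then the turn, a rotation vector about the tool's x, y, z each as a share of 120 degrees, from -1 to 1. A call has 1 to 8 rows; each row is the pose to reach, as a shift and turn from the pose commanded when the call began, along the tool's axes at that moment; what a row does not reach only later rows make up. A row lasts 1/12 s, in which the tool goes at most 41.7 mm and 7.16 degrees, less where a joint would pass 70% of its speed; a pose out of reach is approached as far as the arm can. A call with a number of a shift or a turn outside -1 to 1 is refused whole. A call with a gripper value outside its range is refused whole. "claw" is the opening, from 0 (shut) to 1 (fully open), set as the call begins (left out, the last holds). The fingers move at their own pace and stop on an object; "grip_force" is the grip in N (left out, the last holds). Time passes only in rows, so rows that repeat a pose let the fingers close. It gives the time, the measured TCP pose, the force, the opening and the grip force at its end, in the units of the state.
- manip.get_state(): the state, without advancing time (a new reading comes with each control period).
- camera(name): name is "side" or "top" or "wrist"; returns a dict with "color" (420x560x3 uint8, blue, green, red), "z_map" (420x560 float32, mm along the optical axis (not along the pixel's ray), 0 where there is no reading), "fx", "fy", "cx", "cy" (pixels), "dist" ([k1, k2, p1, p2, k3] as OpenCV has them; the pictures are not rectified), "world_to_cam" (4x4, takes a point from world to camera coordinates). Camera axes: x right, y down, z forward; pixel columns grow to the right and rows downward; lengths in mm; the calibration is good to about 2 mm. A picture is of the moment at which its call begins.
- manip.finish_job(): hands the job in; it is judged then, once.
The state is a dict: "t": time; "joint_pos": joint angles; "joint_velocities": joint speeds; "effort": joint torques, N m; "tcp_pos": TCP position; "tool_rot": TCP orientation; "force": force on the tool from outside, world axes, zero at the start; "moment": the same for the moment, N m; "opening": finger opening in mm; "grasp_force": force on a finger pad.
Only numpy, scipy, OpenCV 4.12 (cv2) and the standard library are available. Lean on these libraries where they do the work, as an engineer would, in place of code of your own. Each camera call takes 0.05 s, during which the arm holds its last target. There are 200 camera calls.

## Working session

There is one attempt and no reset: what is moved stays moved. The work goes in short steps, Python scripts to look and compute and a tool call to move; the robot and the scene stay as the last step left them, time stands still between calls to the robot, and variables do not carry over. Pictures are saved under pics/ and viewed, at most 10 in all, crops included, and the job is handed in when it is done.

Besides the shell and the picture viewer there is one more tool, called after "Call:" as a command line: name --argument value ..., lists and objects as JSON in quotes. apply_moves: Moves the arm, as the interface text tells. Shift numbers are shares of 0.5 m and turn numbers shares of 120 degrees, none past 1 either way. Its arguments: {"type":"object","properties":{"plan":{"type":"string"},"claw":{"type":"number"},"grip_force":{"type":"number"}},"required":["plan"]}

```bash
mkdir -p pics; ls; cat > h.py <<'E'
import cv2,numpy as np
from cell import manip,camera
from scipy.spatial.transform import Rotation as R
np.set_printoptions(precision=3,suppress=True)
def K(c): return np.array([[c['fx'],0,c['cx']],[0,c['fy'],c['cy']],[0,0,1.]])
def pts(c,uv,z):
    uv=np.asarray(uv,float).reshape(-1,1,2);n=cv2.undistortPoints(uv,K(c),np.array(c['dist'])).reshape(-1,2)
    p=np.c_[n*np.asarray(z).reshape(-1,1),np.asarray(z).reshape(-1)]
    T=np.linalg.inv(np.array(c['world_to_cam']));return p@T[:3,:3].T+T[:3,3]
def plane(c,uv,h):
    a=pts(c,uv,np.ones(len(np.reshape(uv,(-1,2)))));o=np.linalg.inv(np.array(c['world_to_cam']))[:3,3]
    d=a-o;return o+d*((h-o[2])/d[:,2])[:,None]
def cloud(c):
    v,u=np.nonzero(c['z_map']>0);return np.c_[u,v],pts(c,np.c_[u,v],c['z_map'][v,u])
E
python3 - <<'E'
from h import *
print(manip.tips_ahead,manip.get_state())
for n in['top','side','wrist']:
    c=camera(n);cv2.imwrite(f'pics/{n}0.png',c['color']);print(n,c['fx'],(c['z_map']>0).mean(),np.linalg.inv(c['world_to_cam'])[:3,2:])
E
```

```text
pics
173.4 {'t': 0.0, 'joint_pos': array([ 1.004,  0.218,  1.615,  0.   ,  1.311, -0.112]), 'joint_velocities': array([ 0.001, -0.001, -0.001,  0.001,  0.001, -0.   ]), 'effort': array([  0.002, -39.684, -30.386,   0.   ,   0.01 ,  -0.   ]), 'tcp_pos': array([274.326, 561.129, 403.352]), 'tool_rot': array([-0.708, -3.06 ,  0.004]), 'force': array([-0.648,  0.37 , -0.294]), 'moment': array([-0.009,  0.019, -0.004]), 'grasp_force': 0.0, 'opening': 85.39339395928258}
top 383.69286226457234 0.9962117346938776 [[   0.202  389.613]
 [  -0.001   13.429]
 [  -0.979 1173.539]]
side 535.3619095271855 0.995875850340136 [[   0.041  510.536]
 [  -0.707 1214.267]
 [  -0.706 1369.317]]
wrist 354.84881313078165 0.9958971088435374 [[  0.246 211.666]
 [ -0.123 591.346]
 [ -0.961 372.787]]
```

View pics/top0.png

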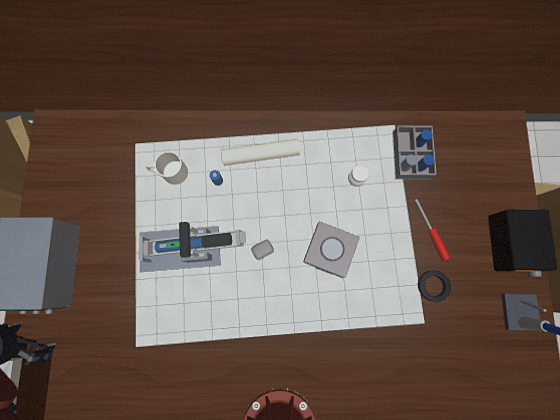

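View pics/side0.png

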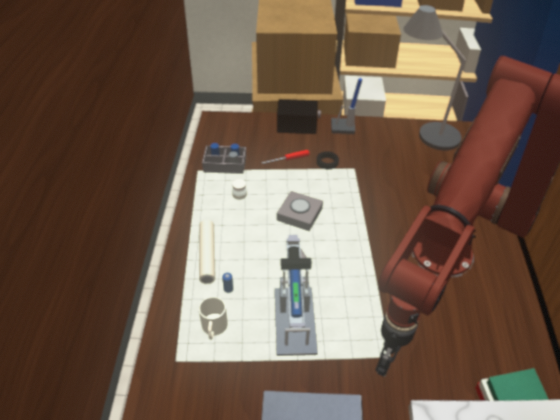

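The top view shows the carrier with handle around pixel (185,239), the keeper bar around (150,247) at the left (+y), and the reader window around (332,248). The earbud case at (262,249) lies between them. The side view agrees.

```bash
python3 - <<'E'
from h import *
for n in['top','side']:
    c=camera(n);uv,p=cloud(c);col=c['color'][uv[:,1],uv[:,0]].astype(int)
    roi=(p[:,0]>250)&(p[:,0]<650)&(p[:,1]>150)&(p[:,1]<480)
    hd=roi&(p[:,2]>175)&(p[:,2]<240)&(col.max(1)<60)
    q=p[hd];uvh=uv[hd].astype(np.float32)
    print(n,'handle n',len(q),'med',np.median(q,0),'z pct',np.percentile(q[:,2],[5,50,90,98]))
    # top face rect
    zt=np.percentile(q[:,2],90);t=q[q[:,2]>zt-8];r=cv2.minAreaRect(t[:,:2].astype(np.float32));print('rect',r)
    # reader window: height, colour
    rr=(p[:,0]>250)&(p[:,0]<650)&(p[:,1]<0)&(p[:,1]>-280)&(p[:,2]>30)&(p[:,2]<70)
    q=p[rr];r=cv2.minAreaRect(q[:,:2].astype(np.float32));print('reader',r,np.percentile(q[:,2],[5,50,95,99]),len(q))
    box=cv2.boundingRect(uv[rr].astype(np.int32));print('px',box)
    # heights along carrier: keeper
    k=(roi)&(p[:,1]>380)&(p[:,2]>60);print('keeper',np.median(p[k],0),k.sum())
    x,y,w,h=box
    im=[c['color'][y-5:y+h+5,x-5:x+w+5]]
    cv2.imwrite(f'pics/{n}_rd.png',cv2.resize(im[0],None,fx=4,fy=4))
    for nm,(a,b) in {'all':((150,150),(90,120))}.items(): pass
# obstacles above 10mm, clusters from top
c=camera('top');uv,p=cloud(c)
m=np.zeros((420,560),np.uint8);s=(p[:,2]>12)&(p[:,2]<260)&(p[:,0]>150);m[uv[s,1],uv[s,0]]=255
n,l,st,ce=cv2.connectedComponentsWithStats(m)
P=np.zeros((420,560,3));P[uv[:,1],uv[:,0]]=p
for i in range(1,n):
    if st[i,4]>60:
        q=P[l==i];print(ce[i].round(),q[:,:2].min(0).round(),q[:,:2].max(0).round(),'zmax',q[:,2].max().round())
c=camera('top');cv2.imwrite('pics/topz.png',cv2.resize(c['color'][210:290,125:375],None,fx=3.2,fy=3.2,interpolation=2))
E
```

```text
top handle n 175 med [499.472 238.066 214.092] z pct [199.323 214.092 216.71  217.679]
rect ((503.71734619140625, 241.8948974609375), (86.72954559326172, 21.403884887695312), 4.306792736053467)
reader ((494.0570373535156, -152.30686950683594), (130.2364044189453, 132.2985076904297), 68.04497528076172) [38.683 43.073 49.878 52.204] 1945
px (304, 222, 55, 56)
keeper [464.441 391.73   96.35 ] 225
  return _methods._mean(a, axis=axis, dtype=dtype,
  ret = um.true_divide(
Traceback (most recent call last):
IndexError: index -1 is out of bounds for axis 0 with size 0
```

```bash
python3 - <<'E'
from h import *
c=camera('side');uv,p=cloud(c);col=c['color'][uv[:,1],uv[:,0]].astype(int)
P=np.zeros((420,560,3));P[uv[:,1],uv[:,0]]=p
for u,v in [(295,263),(300,206),(290,237),(297,345)]: print((u,v),P[v,u],c['color'][v,u])
box=(p[:,0]>420)&(p[:,0]<590)&(p[:,1]>200)&(p[:,1]<285)&(p[:,2]>185)
print('side hi',box.sum(),p[box].min(0),p[box].max(0))
t=p[box&(p[:,2]>np.percentile(p[box,2],95)-7)];print(cv2.minAreaRect(t[:,:2].astype(np.float32)),np.percentile(t[:,2],[10,50,90]))
rr=(p[:,0]>350)&(p[:,0]<650)&(p[:,1]<-50)&(p[:,1]>-260)&(p[:,2]>34)&(p[:,2]<70)
print('side reader',cv2.minAreaRect(p[rr,:2].astype(np.float32)),rr.sum(),np.percentile(p[rr,2],[10,50,95]))
c=camera('top');uv,p=cloud(c)
# foam
g=cv2.cvtColor(c['color'],6)
# window/ring: dark ring ellipse in reader ROI
for n in ['top','side']:
    cc=camera(n);uv2,p2=cloud(cc);g=cv2.cvtColor(cc['color'],6)
    s=np.hypot(p2[:,0]-494,p2[:,1]+152)<50;s&=p2[:,2]>35
    m=np.zeros(g.shape,np.uint8);m[uv2[s,1],uv2[s,0]]=1
    vals=g[m>0];th,_=cv2.threshold(vals,0,255,8)
    bw=((g<th)&(m>0)).astype(np.uint8)
    ct=max(cv2.findContours(bw,0,1)[0],key=cv2.contourArea);e=cv2.fitEllipse(ct);print(n,'ring',e,th,plane(cc,[e[0]],47.5))
m=np.zeros((420,560),np.uint8);s=(p[:,2]>12)&(p[:,2]<260)&(p[:,0]>150);m[uv[s,1],uv[s,0]]=255
n,l,st,ce=cv2.connectedComponentsWithStats(m)
P=np.zeros((420,560,3));P[uv[:,1],uv[:,0]]=p
for i in range(1,n):
    if st[i,4]>60:
        q=P[l==i];print(ce[i].round(),q[:,:2].min(0).round(),q[:,:2].max(0).round(),'zmax',q[:,2].max().round())
# dock base plate orientation
s=(p[:,0]>380)&(p[:,0]<600)&(p[:,1]>120)&(p[:,1]<430)&(p[:,2]>6)&(p[:,2]<60)
print('dock',cv2.minAreaRect(p[s,:2].astype(np.float32)))
s=(p[:,0]>380)&(p[:,0]<600)&(p[:,1]>60)&(p[:,1]<220)&(p[:,2]>110)&(p[:,2]<185)
print('foam end',cv2.minAreaRect(p[s,:2].astype(np.float32)),p[s].min(0),p[s].max(0))
cv2.imwrite('pics/topz.png',cv2.resize(c['color'][210:290,125:375],None,fx=3.2,fy=3.2,interpolation=2))
E
```

```text
(295, 263) [504.514 257.558 218.752] [73 80 78]
(300, 206) [ 493.807 -146.944   47.902] [194 199 195]
(290, 237) [522.623 107.039 160.669] [197 188 185]
(297, 345) [487.826 393.752  10.057] [158 151 145]
side hi 359 [461.284 230.611 185.238] [544.304 261.462 221.002]
((503.1168212890625, 245.07095336914062), (82.3909912109375, 25.93404769897461), 4.7865471839904785) [211.4   214.26  217.508]
side reader ((494.8473815917969, -150.76622009277344), (142.73753356933594, 133.60902404785156), 70.20082092285156) 951 [37.177 42.134 49.779]
top ring ((331.8374938964844, 248.6875457763672), (23.851648330688477, 24.17461585998535), 110.8948974609375) 134.0 [[ 495.28 -152.86   47.5 ]]
side ring ((299.82330322265625, 206.54051208496094), (19.036052703857422, 26.963010787963867), 91.16190338134766) 168.0 [[ 494.364 -144.578   47.5  ]]
[283.  12.] [1252. -937.] [1269.  939.] zmax 130.0
[415. 152.] [ 718. -475.] [ 883. -361.] zmax 81.0
[260. 152.] [755. -61.] [838. 181.] zmax 58.0
[169. 167.] [699. 289.] [777. 403.] zmax 95.0
[358. 176.] [ 693. -267.] [ 744. -213.] zmax 68.0
[216. 177.] [696. 179.] [728. 211.] zmax 75.0
[437. 241.] [ 466. -503.] [ 618. -433.] zmax 31.0
[523. 241.] [ 420. -761.] [ 603. -635.] zmax 108.0
[ 36. 263.] [315. 606.] [571. 749.] zmax 158.0
[187. 246.] [431.  93.] [567. 423.] zmax 220.0
[331. 250.] [ 414. -232.] [576. -70.] zmax 55.0
[262. 250.] [466.  20.] [524.  86.] zmax 32.0
[435. 286.] [ 348. -498.] [ 436. -410.] zmax 31.0
[526. 314.] [ 271. -745.] [ 369. -651.] zmax 171.0
[ 23. 370.] [150. 638.] [216. 722.] zmax 191.0
dock ((489.1697692871094, 274.2723388671875), (217.78704833984375, 303.48333740234375), 1.3589787483215332)
foam end ((510.5082092285156, 157.0723876953125), (42.68333435058594, 127.87018585205078), 4.619290828704834) [484.276  92.713 111.101] [535.083 219.715 163.62 ]
```

View pics/topz.png

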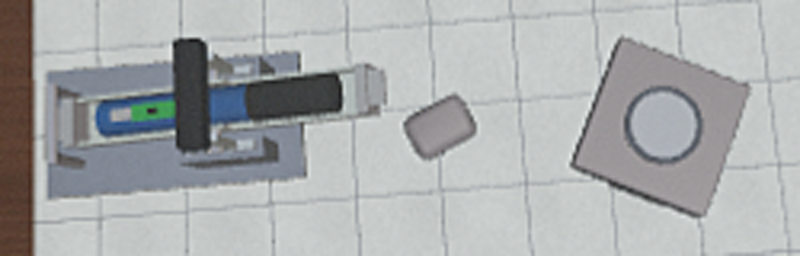

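Handle at about (503.5, 242), yaw about 4.6°, top at z ≈ 215. Window at about (495, -152). Next I work out the approach.

```bash
cat >> h.py <<'E'
def rel(cmd,yaw,tgt,yaw2):
    "yaw: world angle (deg) of tool y; tool down. returns shares"
    a=np.radians(yaw);y=np.array([np.cos(a),np.sin(a),0]);z=np.array([0,0,-1.]);M=np.array([np.cross(y,z),y,z])
    return M@(np.array(tgt)-cmd)/500, -(yaw2-yaw)/120
E
python3 - <<'E'
from h import *
s=manip.get_state();M=R.from_rotvec(s['tool_rot']).as_matrix();print(M)
yw=np.degrees(np.arctan2(M[1,1],M[0,1]));print(yw)
print(rel(np.array([274.537,561.49,404.7]),yw,[503.5,242,430],94.6))
E
```

```text
[[-0.898  0.439 -0.   ]
 [ 0.439  0.898 -0.   ]
 [ 0.    -0.    -1.   ]]
63.94188221449939
(array([-0.692, -0.373, -0.051]), np.float64(-0.2554843148791717))
```

Call:
apply_moves --plan "-0.692 -0.373 -0.051 0 0 -0.2555; -0.692 -0.373 -0.051 0 0 -0.2555; -0.692 -0.373 -0.051 0 0 -0.2555; -0.692 -0.373 -0.051 0 0 -0.2555; -0.692 -0.373 -0.051 0 0 -0.2555; -0.692 -0.373 -0.051 0 0 -0.2555; -0.692 -0.373 -0.051 0 0 -0.2555; -0.692 -0.373 -0.051 0 0 -0.2555" --claw 1

```text
t: 1.12
tcp_pos: [464.1, 296.3, 426.2]
tool_rot: [-0.127, 3.138, 0.001]
force: [0.8, 0.6, -0.5]
opening: 85.6
grasp_force: 0.0
```

Call:
apply_moves --plan "-0.0622 -0.103 0 0 0 0; -0.0622 -0.103 0 0 0 0; -0.0622 -0.103 0 0 0 0; -0.0622 -0.103 0 0 0 0"

```text
t: 1.45
tcp_pos: [499.0, 248.3, 425.8]
tool_rot: [0.122, -3.139, -0.001]
force: [0.1, -0.2, -0.5]
opening: 85.5
grasp_force: 0.0
```

```bash
python3 - <<'E'
from h import *
s=manip.get_state();print(s['tcp_pos'],s['tool_rot'],s['t'],s['joint_pos'])
c=camera('wrist');cv2.imwrite('pics/w1.png',c['color'])
c['color']=c['color'];uv,p=cloud(c);col=c['color'][uv[:,1],uv[:,0]].astype(int)
b=(p[:,0]>440)&(p[:,0]<570)&(p[:,1]>205)&(p[:,1]<280)&(p[:,2]>195)&(p[:,2]<235)
t=p[b];print(b.sum(),np.percentile(t[:,2],[5,50,95]))
t=t[t[:,2]>np.median(t[:,2])-6]
print(cv2.minAreaRect(t[:,:2].astype(np.float32)),np.median(t[:,2]))
E
```

```text
[498.993 248.34  425.803] [ 0.122 -3.139 -0.001] 1.45 [ 0.336  0.056  1.753  0.001  1.333 -1.313]
6123 [212.578 214.967 216.084]
((503.5042724609375, 242.1526641845703), (87.75627136230469, 21.92860221862793), 4.824069976806641) 214.98948001424452
```

View pics/w1.png

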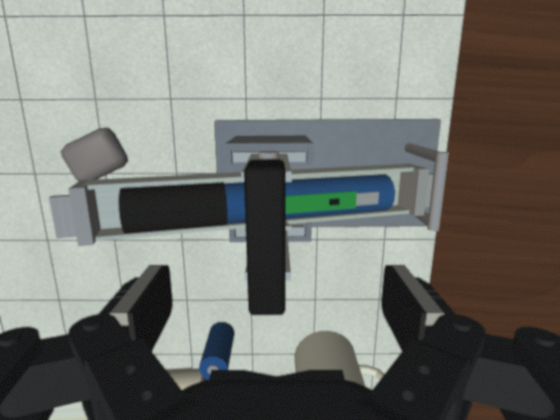

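The wrist view shows the handle in the middle, upright at (265,237), with the whole tray from (65,215) to (440,190). The handle is confirmed at (503.5, 242.2), top 215. I go down part way and check the alignment.

Call:
apply_moves --plan "0 0 0.02 0 0 0; 0 0 0.05 0 0 0; 0 0 0.08 0 0 0; 0 0 0.08 0 0 0"

```text
t: 1.83
tcp_pos: [496.2, 250.1, 381.3]
tool_rot: [0.13, -3.132, 0.003]
force: [-1.0, -0.2, -0.5]
opening: 85.5
grasp_force: 0.0
```

Call:
apply_moves --plan "-0.0133 -0.0171 0 0 0 0; -0.0133 -0.0171 0.01 0 0 0; -0.0133 -0.0171 0.03 0 0 0; -0.0133 -0.0171 0.05 0 0 0; -0.0133 -0.0171 0.05 0 0 0"

```text
t: 2.25
tcp_pos: [504.9, 240.9, 358.1]
tool_rot: [0.126, -3.135, 0.002]
force: [-0.3, -0.6, -1.1]
opening: 85.4
grasp_force: 0.0
```

Call:
apply_moves --plan "0.002 0.002 0.004 0 0 0; 0.002 0.002 0.004 0 0 0; 0.002 0.002 0.004 0 0 0; 0.002 0.002 0.004 0 0 0; 0.002 0.002 0.004 0 0 0; 0.002 0.002 0.004 0 0 0; 0.002 0.002 0.004 0 0 0; 0.002 0.002 0.004 0 0 0" --claw 0 --grip_force 80

```text
t: 2.92
tcp_pos: [505.0, 242.4, 359.5]
tool_rot: [-0.126, 3.138, 0.002]
force: [-0.6, 1.9, 2.3]
opening: 20.8
grasp_force: 79.6
```

Call:
apply_moves --plan "0 0 -0.012 0 0 0; 0 0 -0.03 0 0 0; 0 0 -0.055 0 0 0; 0 0 -0.085 0 0 0; 0 0 -0.12 0 0 0; 0 0 -0.15 0 0 0; 0 0 -0.18 0 0 0; 0 0 -0.20 0 0 0"

```text
t: 3.58
tcp_pos: [504.6, 242.0, 460.6]
tool_rot: [-0.126, 3.138, -0.0]
force: [0.6, -0.5, -7.6]
opening: 20.8
grasp_force: 79.1
```

```bash
cat >> h.py <<'E'
import json,os
def tilt(c,s,dbg=False):
    "phi>0: +y end down"
    M=R.from_rotvec(s['tool_rot']).as_matrix();uv,p=cloud(c);q=(p-s['tcp_pos'])@M
    m=(abs(q[:,0])<6)&(abs(q[:,1])>25)&(abs(q[:,1])<100)&(q[:,2]>185)&(q[:,2]<310)
    a=q[m]
    if dbg: print(m.sum(),a.min(0),a.max(0))
    f=np.polyfit(a[:,1],a[:,2],1)
    for k in range(4):
        r=a[:,2]-np.polyval(f,a[:,1]);g=abs(r)<max(2.5,20/3**k);f=np.polyfit(a[g,1],a[g,2],1)
    return np.arctan(f[0]),g.sum(),r[g].std()
def burst(n):
    L=[]
    for i in range(n):
        s=manip.get_state();c=camera('wrist');ph,k,sd=tilt(c,s,i==0);L.append([s['t'],ph,*s['tcp_pos']]);print(round(s['t'],3),round(ph,4),k,round(sd,2),s['tcp_pos'])
    cv2.imwrite('pics/burst%d.png'%int(s['t']*100),c['color'])
    old=json.load(open('log.json')) if os.path.exists('log.json') else []
    json.dump(old+[[float(x) for x in r] for r in L],open('log.json','w'))
    return np.array(L)
E
python3 - <<'E'
from h import *
L=burst(5);s=manip.get_state();print(s['force'],s['tool_rot'],s['opening'])
E
```

```text
5007 [ -5.977 -99.959 194.566] [  5.998  99.912 260.578]
3.583 0.2928 4881 0.83 [504.6   241.965 460.574]
3.633 0.2399 4825 0.82 [505.046 242.173 462.725]
3.683 0.1812 4690 0.82 [505.127 242.179 461.5  ]
3.733 0.1161 4648 0.83 [504.791 242.078 459.722]
3.783 0.0484 4588 0.83 [504.466 241.961 458.305]
[-0.195 -0.766 -7.701] [ 0.126 -3.136  0.001] 20.68389237405123
```

```bash
cat >> h.py <<'E'
W=3.283;L0=910.
def sim(P,x,v,dt=1/12,n=20):
    "P: knots incl start; X''=-W^2(X-p), piecewise linear p"
    for a,b in zip(P[:-1],P[1:]):
        for k in range(n):
            h=dt/n;p=a+(b-a)*(k+.5)/n;c,s=np.cos(W*h),np.sin(W*h);d=x-p
            x,v=p+d*c+v/W*s,-d*W*s+v*c
    return x,v
def plan(phi,rate,D,N,lead=0.0):
    "p from 0 to D; N rows; returns knots"
    x0,v0=-L0*phi,-L0*rate
    E=np.eye(N+1)[:,1:];z=np.array(sim(np.zeros(N+1),x0,v0))
    G=np.array([sim(E[:,i],0.,0.) for i in range(N)]).T  # 2xN
    A=np.zeros((N+2,N+3));
    pad=np.zeros((N+4,N));pad[2:N+2]=np.eye(N);pad[N+2:,N-1]=1  # two zeros, knots, hold
    S=np.diff(pad,2,axis=0)
    w=1e4
    C=np.array([np.eye(N)[-1],G[0],G[1]/W]);d=np.array([D,D-z[0],-z[1]/W])
    return np.r_[0,np.linalg.lstsq(np.r_[S,w*C],np.r_[np.zeros(len(S)),w*d],rcond=None)[0]]
def state(L,n=None):
    "phi, rate at last sample, pivot at rest assumed"
    t=L[:,0]-L[-1,0];A=np.c_[np.cos(W*t),np.sin(W*t)/W];return np.linalg.lstsq(A,L[:,1],rcond=None)[0]
E
python3 - <<'E'
from h import *
L=np.array(json.load(open('log.json')));st=state(L);ph=st
print('at last',st,'amp',np.hypot(st[0],st[1]/W))
c,s=np.cos(W*.05),np.sin(W*.05);ph=(st[0]*c+st[1]/W*s,-st[0]*W*s+st[1]*c)  # camera takes 0.05s
print('now',ph)
for N in (24,28,32,36,40):
    P=plan(*ph,-392,N);d=np.diff(P);print(N,'max step',abs(d).max(),'acc',abs(np.diff(np.r_[0,d,0])).max()*144,'range',P.min(),P.max())
for N in (32,40):print(plan(*ph,-392,N))
E
```

```text
at last [ 0.049 -1.369] amp 0.4198086297767118
now (np.float64(-0.020122772156849017), np.float64(-1.3766475140147394))
24 max step 50.72547124915795 acc 1623.0530490237843 range -391.99999999754885 84.11136691254434
28 max step 48.34793037664575 acc 1214.5461612650943 range -392.0000000194508 114.36790173439172
32 max step 47.744841430850556 acc 1110.4887201134668 range -421.03711775558924 80.98503173678444
36 max step 47.76673826834181 acc 1053.0868137073821 range -470.16237268043017 48.316910783683035
40 max step 45.35104298151157 acc 999.5671748713327 range -427.1831246125587 58.44315480764373
[   0.       4.051   11.96    23.063   36.286   50.236   63.316   73.848
   80.214   80.985   75.035   61.638   40.528   11.936  -23.426  -64.402
 -109.467 -156.835 -204.58  -250.767 -293.586 -331.481 -363.251 -388.13
 -405.836 -416.579 -421.037 -420.297 -415.76  -409.029 -401.782 -395.632
 -392.   ]
[   0.       3.054    9.083   17.588   27.694   38.229   47.826   55.035
   58.443   56.794   49.09    34.685   13.339  -14.75   -48.946  -88.212
 -131.173 -176.209 -221.56  -265.446 -306.184 -342.305 -372.651 -396.442
 -413.329 -423.405 -427.183 -425.551 -419.687 -410.963 -400.831 -390.7
 -381.82  -375.175 -371.402 -370.725 -372.93  -377.368 -382.989 -388.409
 -392.   ]
```

```bash
python3 - <<'E'
import re
s=open('h.py').read()
s=s.replace("def plan(phi,rate,D,N,lead=0.0):","def plan(phi,rate,D,N,wv=0.0):").replace("np.r_[S,w*C],np.r_[np.zeros(len(S)),w*d]","np.r_[S,wv*V,w*C],np.r_[np.zeros(len(S)+len(V)),w*d]").replace("    w=1e4\n","    w=1e4;V=np.diff(pad,1,axis=0)\n")
s+='''
def rows(P,lat):
    for i in range(0,len(P)-1,8):
        print('; '.join(f"{(lat[j]-lat[i])/500:.4f} {(P[j]-P[i])/500:.4f} 0 0 0 0" for j in range(i+1,min(i+9,len(P)))))
'''
open('h.py','w').write(s)
E
python3 - <<'E'
from h import *
ph=(-0.0201,-1.3766)
for N in (40,48):
  for wv in (0,.15,.3,.5):
    P=plan(*ph,-392,N,wv);d=np.diff(P);print(N,wv,'max step',abs(d).max(),'acc',abs(np.diff(np.r_[0,d,0])).max()*144,'range',P.min(),P.max())
P=plan(*ph,-392,48,.3);u=np.linspace(0,1,49);lat=41.2*(10*u**3-15*u**4+6*u**5)
print(P);rows(P,lat)
E
```

```text
40 0 max step 45.350425233238894 acc 999.5405065027821 range -427.1811214128234 58.44122854825511
40 0.15 max step 43.62716321141107 acc 995.1526738920927 range -391.99999997214576 65.71518981437717
40 0.3 max step 41.296921055212366 acc 1371.4231855857824 range -391.99999994503423 59.74415717157601
40 0.5 max step 39.059585304278286 acc 1996.2711650551082 range -391.999999885573 48.724043447998525
48 0 max step 26.352716734422756 acc 654.2373727928173 range -392.00000000627176 83.76594601574234
48 0.15 max step 25.25223148690958 acc 647.5006315954854 range -392.00000000635185 66.13612543797827
48 0.3 max step 25.006907623507118 acc 642.3248472478914 range -392.00000000701715 53.99843043042122
48 0.5 max step 25.001019412950654 acc 645.9259306312372 range -392.0000000090403 46.71618486749747
[   0.       1.668    5.495   11.485   19.231   28.019   36.92    44.896
   50.906   53.998   53.399   48.578   39.296   25.63     7.971  -13.004
  -36.376  -61.055  -85.854 -109.583 -131.133 -149.558 -164.146 -174.471
 -180.425 -182.226 -180.399 -175.743 -169.265 -162.109 -155.468 -150.5
 -148.2
[... 578 characters left out ...]
0.1464 0 0 0 0; 0.0113 -0.1895 0 0 0 0; 0.0144 -0.2264 0 0 0 0; 0.0175 -0.2555 0 0 0 0; 0.0207 -0.2762 0 0 0 0; 0.0239 -0.2881 0 0 0 0
0.0032 -0.0036 0 0 0 0; 0.0064 0.0001 0 0 0 0; 0.0096 0.0094 0 0 0 0; 0.0126 0.0223 0 0 0 0; 0.0156 0.0366 0 0 0 0; 0.0185 0.0499 0 0 0 0; 0.0213 0.0599 0 0 0 0; 0.0239 0.0644 0 0 0 0
0.0025 -0.0025 0 0 0 0; 0.0047 -0.0133 0 0 0 0; 0.0069 -0.0328 0 0 0 0; 0.0088 -0.0609 0 0 0 0; 0.0105 -0.0969 0 0 0 0; 0.0120 -0.1394 0 0 0 0; 0.0133 -0.1867 0 0 0 0; 0.0144 -0.2365 0 0 0 0
0.0009 -0.0500 0 0 0 0; 0.0016 -0.0979 0 0 0 0; 0.0021 -0.1415 0 0 0 0; 0.0025 -0.1790 0 0 0 0; 0.0027 -0.2091 0 0 0 0; 0.0029 -0.2311 0 0 0 0; 0.0029 -0.2448 0 0 0 0; 0.0029 -0.2511 0 0 0 0
```

Call:
apply_moves --plan "0.0000 0.0033 0 0 0 0; 0.0001 0.0110 0 0 0 0; 0.0002 0.0230 0 0 0 0; 0.0004 0.0385 0 0 0 0; 0.0008 0.0560 0 0 0 0; 0.0013 0.0738 0 0 0 0; 0.0020 0.0898 0 0 0 0; 0.0029 0.1018 0 0 0 0"

```text
t: 4.5
tcp_pos: [499.0, 294.1, 458.8]
tool_rot: [0.128, -3.139, -0.001]
force: [-0.1, 0.3, -7.9]
opening: 20.8
grasp_force: 78.8
```

Call:
apply_moves --plan "0.0011 0.0062 0 0 0 0; 0.0024 0.0050 0 0 0 0; 0.0039 -0.0047 0 0 0 0; 0.0056 -0.0232 0 0 0 0; 0.0075 -0.0506 0 0 0 0; 0.0096 -0.0859 0 0 0 0; 0.0119 -0.1278 0 0 0 0; 0.0144 -0.1746 0 0 0 0"

```text
t: 5.17
tcp_pos: [498.8, 203.1, 458.8]
tool_rot: [-0.126, 3.139, -0.001]
force: [-0.3, -0.8, -7.3]
opening: 21.1
grasp_force: 78.9
```

Call:
apply_moves --plan "0.0026 -0.0494 0 0 0 0; 0.0054 -0.0990 0 0 0 0; 0.0083 -0.1464 0 0 0 0; 0.0113 -0.1895 0 0 0 0; 0.0144 -0.2264 0 0 0 0; 0.0175 -0.2555 0 0 0 0; 0.0207 -0.2762 0 0 0 0; 0.0239 -0.2881 0 0 0 0"

```text
t: 5.83
tcp_pos: [498.2, 58.3, 458.9]
tool_rot: [-0.122, 3.139, -0.002]
force: [0.3, -0.8, -7.9]
opening: 20.6
grasp_force: 78.9
```

Call:
apply_moves --plan "0.0032 -0.0036 0 0 0 0; 0.0064 0.0001 0 0 0 0; 0.0096 0.0094 0 0 0 0; 0.0126 0.0223 0 0 0 0; 0.0156 0.0366 0 0 0 0; 0.0185 0.0499 0 0 0 0; 0.0213 0.0599 0 0 0 0; 0.0239 0.0644 0 0 0 0"

```text
t: 6.5
tcp_pos: [483.8, 93.1, 458.7]
tool_rot: [0.129, -3.139, -0.001]
force: [1.2, 0.2, -7.5]
opening: 20.8
grasp_force: 79.0
```

Call:
apply_moves --plan "0.0025 -0.0025 0 0 0 0; 0.0047 -0.0133 0 0 0 0; 0.0069 -0.0328 0 0 0 0; 0.0088 -0.0609 0 0 0 0; 0.0105 -0.0969 0 0 0 0; 0.0120 -0.1394 0 0 0 0; 0.0133 -0.1867 0 0 0 0; 0.0144 -0.2365 0 0 0 0"

```text
t: 7.17
tcp_pos: [486.2, -28.7, 458.9]
tool_rot: [-0.126, 3.139, -0.001]
force: [-0.2, 0.3, -7.6]
opening: 20.7
grasp_force: 79.0
```

Call:
apply_moves --plan "0.0009 -0.0500 0 0 0 0; 0.0016 -0.0979 0 0 0 0; 0.0021 -0.1415 0 0 0 0; 0.0025 -0.1790 0 0 0 0; 0.0027 -0.2091 0 0 0 0; 0.0029 -0.2311 0 0 0 0; 0.0029 -0.2448 0 0 0 0; 0.0029 -0.2511 0 0 0 0"

```text
t: 7.83
tcp_pos: [494.9, -153.4, 458.7]
tool_rot: [0.123, -3.139, 0.0]
force: [-0.1, 0.7, -6.4]
opening: 20.6
grasp_force: 79.0
```

```bash
python3 - <<'E'
from h import *
L=burst(6);st=state(L);print(st,'amp',np.hypot(st[0],st[1]/W));s=manip.get_state();print(s['force'],s['tool_rot'],s['t'])
E
```

```text
4736 [ -5.997 -99.995 221.202] [  5.998  99.971 233.583]
7.833 0.0342 4587 0.86 [ 494.94  -153.38   458.679]
7.883 0.0344 4593 0.85 [ 495.023 -153.138  458.7  ]
7.933 0.0358 4583 0.83 [ 495.019 -152.337  458.651]
7.983 0.0356 4603 0.84 [ 495.03  -151.788  458.609]
8.033 0.0331 4574 0.85 [ 495.063 -151.447  458.641]
8.083 0.0293 4568 0.84 [ 495.094 -151.265  458.642]
[ 0.03  -0.061] amp 0.03548469535410322
[ 0.186  0.361 -7.206] [ 0.128 -3.139 -0.001] 8.1333
```

```bash
python3 - <<'E'
from h import *
L=np.array(json.load(open('log.json')))[-5:];st=state(L)
c,s=np.cos(W*.05),np.sin(W*.05);ph=(st[0]*c+st[1]/W*s,-st[0]*W*s+st[1]*c)
print(ph);P=plan(*ph,0,24,.1);print(P);u=np.linspace(0,1,25);z=97*(10*u**3-15*u**4+6*u**5)
for i in (0,8,16): print('; '.join(f"0 {(P[j]-P[i])/500:.4f} {(z[j]-z[i])/500:.4f} 0 0 0" for j in range(i+1,i+9)))
E
```

```text
(np.float64(0.026730063587148845), np.float64(-0.0766289027671889))
[ 0.    -0.348 -0.73  -0.887 -0.623  0.182  1.572  3.513  5.905  8.591
 11.372 14.029 16.343 18.111 19.17  19.411 18.788 17.332 15.145 12.403
  9.342  6.247  3.438  1.247  0.   ]
0 -0.0007 0.0001 0 0 0; 0 -0.0015 0.0010 0 0 0; 0 -0.0018 0.0031 0 0 0; 0 -0.0012 0.0069 0 0 0; 0 0.0004 0.0125 0 0 0; 0 0.0031 0.0201 0 0 0; 0 0.0070 0.0295 0 0 0; 0 0.0118 0.0407 0 0 0
0 0.0054 0.0127 0 0 0; 0 0.0109 0.0265 0 0 0; 0 0.0162 0.0412 0 0 0; 0 0.0209 0.0563 0 0 0; 0 0.0244 0.0714 0 0 0; 0 0.0265 0.0860 0 0 0; 0 0.0270 0.0999 0 0 0; 0 0.0258 0.1126 0 0 0
0 -0.0029 0.0112 0 0 0; 0 -0.0073 0.0206 0 0 0; 0 -0.0128 0.0282 0 0 0; 0 -0.0189 0.0338 0 0 0; 0 -0.0251 0.0376 0 0 0; 0 -0.0307 0.0397 0 0 0; 0 -0.0351 0.0406 0 0 0; 0 -0.0376 0.0407 0 0 0
```

Call:
apply_moves --plan "0 -0.0007 0.0001 0 0 0; 0 -0.0015 0.0010 0 0 0; 0 -0.0018 0.0031 0 0 0; 0 -0.0012 0.0069 0 0 0; 0 0.0004 0.0125 0 0 0; 0 0.0031 0.0201 0 0 0; 0 0.0070 0.0295 0 0 0; 0 0.0118 0.0407 0 0 0"

```text
t: 8.8
tcp_pos: [494.6, -146.0, 438.0]
tool_rot: [-0.126, 3.139, -0.0]
force: [-0.2, -0.2, -7.8]
opening: 20.4
grasp_force: 79.0
```

Call:
apply_moves --plan "0 0.0054 0.0127 0 0 0; 0 0.0109 0.0265 0 0 0; 0 0.0162 0.0412 0 0 0; 0 0.0209 0.0563 0 0 0; 0 0.0244 0.0714 0 0 0; 0 0.0265 0.0860 0 0 0; 0 0.0270 0.0999 0 0 0; 0 0.0258 0.1126 0 0 0"

```text
t: 9.47
tcp_pos: [493.5, -133.1, 381.2]
tool_rot: [0.126, -3.139, -0.0]
force: [0.4, -0.5, -7.0]
opening: 21.0
grasp_force: 79.0
```

Call:
apply_moves --plan "0 -0.0029 0.0112 0 0 0; 0 -0.0073 0.0206 0 0 0; 0 -0.0128 0.0282 0 0 0; 0 -0.0189 0.0338 0 0 0; 0 -0.0251 0.0376 0 0 0; 0 -0.0307 0.0397 0 0 0; 0 -0.0351 0.0406 0 0 0; 0 -0.0376 0.0407 0 0 0"

```text
t: 10.13
tcp_pos: [495.2, -152.5, 361.9]
tool_rot: [-0.126, 3.139, -0.001]
force: [-0.3, -0.8, -7.5]
opening: 20.7
grasp_force: 79.0
```

```bash
python3 - <<'E'
from h import *
import time
L=burst(5);st=state(L);print(st,'amp',np.hypot(st[0],st[1]/W))
c=camera('side');cv2.imwrite('pics/sideA.png',cv2.resize(c['color'][130:290,200:400],None,fx=4,fy=3.7))
t=camera('top');cv2.imwrite('pics/topA.png',t['color'])
uv,p=cloud(t)
# handle top in top view
b=(abs(p[:,0]-495)<60)&(abs(p[:,1]+152)<25)&(p[:,2]>195)&(p[:,2]<240);col=t['color'][uv[:,1],uv[:,0]]
for n,cc in(('top',t),('side',c)):
    uv,p=cloud(cc);col=cc['color'][uv[:,1],uv[:,0]].astype(int)
    bl=(p[:,1]<0)&(p[:,1]>-330)&(abs(p[:,0]-495)<80)&(p[:,2]>90)&(p[:,2]<165)
    q=p[bl];print(n,len(q),cv2.minAreaRect(q[:,:2].astype(np.float32)),np.percentile(q[:,2],[2,50,98]))
E
```

```text
4698 [ -5.999 -99.977 221.468] [  5.999  99.993 230.165]
10.133 -0.005 4529 0.84 [ 495.238 -152.466  361.949]
10.183 -0.0052 4518 0.85 [ 495.273 -152.533  362.052]
10.233 -0.0051 4553 0.85 [ 495.257 -152.32   362.051]
10.283 -0.0047 4528 0.83 [ 495.242 -152.111  362.057]
10.333 -0.0045 4562 0.85 [ 495.199 -151.989  362.006]
[-0.004  0.008] amp 0.005120369540882987
top 693 ((491.74951171875, -131.0885772705078), (261.9417419433594, 72.92652893066406), 87.09532928466797) [ 99.503 126.328 138.446]
side 728 ((491.2013244628906, -154.54367065429688), (306.8329162597656, 79.6797103881836), 86.56452178955078) [ 97.603 126.475 150.197]
```

View pics/sideA.png

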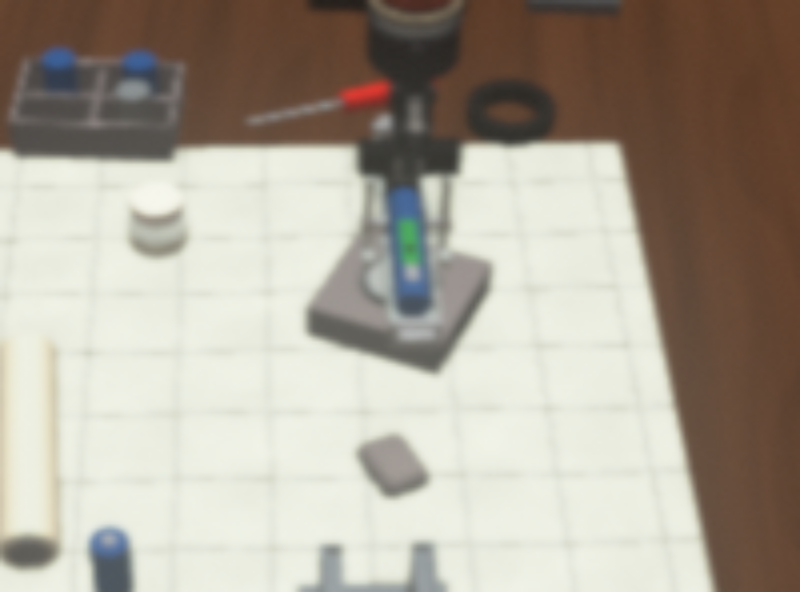

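The carrier hangs level over the reader (pack around (410,250) in the crop) with swing of about 0.005 rad and the underside at z ≈ 98. I now hold for the reading.

Call:
apply_moves --plan "0 0 0 0 0 0; 0 0 0 0 0 0; 0 0 0 0 0 0; 0 0 0 0 0 0; 0 0 0 0 0 0; 0 0 0 0 0 0; 0 0 0 0 0 0; 0 0 0 0 0 0"

```text
t: 11.15
tcp_pos: [495.1, -152.0, 361.7]
tool_rot: [-0.126, 3.139, -0.0]
force: [0.4, 0.3, -7.5]
opening: 20.8
grasp_force: 79.0
```

Call:
apply_moves --plan "0 0 0 0 0 0; 0 0 0 0 0 0; 0 0 0 0 0 0; 0 0 0 0 0 0; 0 0 0 0 0 0; 0 0 0 0 0 0; 0 0 0 0 0 0; 0 0 0 0 0 0"

```text
t: 11.82
tcp_pos: [495.1, -152.0, 361.7]
tool_rot: [-0.126, 3.139, -0.0]
force: [-0.2, 1.3, -7.9]
opening: 20.3
grasp_force: 79.0
```

Call:
apply_moves --plan "0 0 0 0 0 0; 0 0 0 0 0 0; 0 0 0 0 0 0; 0 0 0 0 0 0; 0 0 0 0 0 0; 0 0 0 0 0 0; 0 0 0 0 0 0; 0 0 0 0 0 0"

```text
t: 12.48
tcp_pos: [495.1, -151.9, 361.8]
tool_rot: [-0.126, 3.139, -0.0]
force: [-0.5, 0.4, -7.7]
opening: 20.7
grasp_force: 79.0
```

Call:
apply_moves --plan "0 0 0 0 0 0; 0 0 0 0 0 0; 0 0 0 0 0 0; 0 0 0 0 0 0; 0 0 0 0 0 0; 0 0 0 0 0 0; 0 0 0 0 0 0; 0 0 0 0 0 0"

```text
t: 13.15
tcp_pos: [495.1, -152.0, 361.7]
tool_rot: [-0.126, 3.139, 0.0]
force: [-0.8, 0.2, -7.5]
opening: 20.7
grasp_force: 79.0
```

Call:
apply_moves --plan "0 0 0 0 0 0; 0 0 0 0 0 0; 0 0 0 0 0 0; 0 0 0 0 0 0; 0 0 0 0 0 0; 0 0 0 0 0 0; 0 0 0 0 0 0; 0 0 0 0 0 0"

```text
t: 13.82
tcp_pos: [495.1, -152.0, 361.7]
tool_rot: [0.126, -3.139, -0.0]
force: [-0.4, -0.2, -7.9]
opening: 21.2
grasp_force: 79.0
```

Call:
apply_moves --plan "0 0 0 0 0 0; 0 0 0 0 0 0; 0 0 0 0 0 0; 0 0 0 0 0 0; 0 0 0 0 0 0; 0 0 0 0 0 0; 0 0 0 0 0 0; 0 0 0 0 0 0"

```text
t: 14.48
tcp_pos: [495.1, -152.0, 361.7]
tool_rot: [0.126, -3.139, -0.0]
force: [0.7, -0.2, -7.7]
opening: 20.7
grasp_force: 79.0
```

Call:
apply_moves --plan "0 0 0 0 0 0; 0 0 0 0 0 0; 0 0 0 0 0 0; 0 0 0 0 0 0; 0 0 0 0 0 0; 0 0 0 0 0 0; 0 0 0 0 0 0; 0 0 0 0 0 0"

```text
t: 15.15
tcp_pos: [495.1, -152.0, 361.8]
tool_rot: [-0.126, 3.139, -0.0]
force: [0.4, -0.2, -7.0]
opening: 21.0
grasp_force: 79.0
```

Call:
apply_moves --plan "0 0 0 0 0 0; 0 0 0 0 0 0; 0 0 0 0 0 0; 0 0 0 0 0 0; 0 0 0 0 0 0; 0 0 0 0 0 0; 0 0 0 0 0 0; 0 0 0 0 0 0"

```text
t: 15.82
tcp_pos: [495.1, -152.0, 361.7]
tool_rot: [0.126, -3.139, 0.0]
force: [-0.3, -0.0, -7.2]
opening: 20.5
grasp_force: 79.0
```

Call:
apply_moves --plan "0 0 0 0 0 0; 0 0 0 0 0 0; 0 0 0 0 0 0; 0 0 0 0 0 0; 0 0 0 0 0 0; 0 0 0 0 0 0; 0 0 0 0 0 0; 0 0 0 0 0 0"

```text
t: 16.48
tcp_pos: [495.1, -152.0, 361.7]
tool_rot: [-0.126, 3.139, 0.0]
force: [0.1, 0.1, -7.5]
opening: 21.0
grasp_force: 79.0
```

```bash
python3 - <<'E'
from h import *
L=burst(4);st=state(L);a=np.hypot(st[0],st[1]/W);print(st,'amp',a)
if a<.03: print(manip.finish_job())
E
```

```text
4714 [ -5.998 -99.996 222.041] [  5.998  99.979 230.22 ]
16.483 -0.0009 4552 0.85 [ 495.117 -151.971  361.729]
16.533 -0.0005 4572 0.84 [ 495.121 -151.963  361.732]
16.583 0.0001 4549 0.85 [ 495.118 -151.97   361.742]
16.633 0.0006 4587 0.84 [ 495.11  -151.973  361.75 ]
[0.001 0.01 ] amp 0.0030731065727870465
the job is handed in; nothing more can be done
None
```

I lifted the carrier out, damped its swing to about 0.003 rad, held it still over the window for about 6 s with the underside about 50 mm above the glass, and handed the job in at about 16.7 s still holding it; the judge's verdict was not shown.

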